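# Unlock the well-plate carrier and hold it out over the edge

### The job

Unlock the grey carrier board on the white reading base: turn the orange locking knob anticlockwise (seen from above) to its stop, lift it out and leave it in the yellow dish. Then slide the board straight out over the lime-green edge, lying flat on the base all the way, until its red line is level with that edge. More than half its weight then hangs out, so it would tip: finish while still holding it there, flat and still, and leave the other things on the bench undisturbed.

Things in the scene. Friction and masses are not known exactly. Their poses are not given: they have to be found in the camera images.
- base: White reading base, a fixed block 270 x 160 x 50 mm (its x, y, z). Flat top 50 mm above the bench. Origin on the bench; the block runs from x = -120 to +150 mm and 80 mm to either side in y. -x is the outward direction in which the board slides; the end at x = -120 mm has lime-green trim. z up. The knob's socket is in its top at x = +50 mm, y = 0.
- base_edge (a point): Middle of the base's lime-green top edge, 50 mm above the bench, over which the board slides (x = -120 mm in the base's frame)
- board: Loose grey carrier board 285 x 140 x 8 mm, about 0.5 kg, lying on the base with its axes along the base's. Origin on its underside; it runs from x = -140 mm (outer end) to +145 mm (rear). Centre of mass near x = -19 mm. The knob passes through its 28 mm square hole at x = +50 mm. With the knob out only friction holds it.
- well_plate (a point): Top centre of the white 24-well plate (85 x 128 mm) fixed on the board's outer end, at x = -91 mm, 22.5 mm above the board's underside
- board_mark (a point): Middle of the red line (3 mm wide) across the board's upper face, at x = +18 mm in the board's frame, 8 mm above its underside
- board_handle (a point): Centre of the blue fin handle fixed on the board's top at its rear (x = +120 mm): 14 mm thick along the board's x, 60 mm wide along its y, 36 mm high; this point is 18 mm above the board's top and 18 mm below the fin's top. Grip it across its 14 mm, fingers closing along the board's x
- knob: Loose locking knob, 0.07 kg. Origin on its axis at the underside of its black round flange (42 mm across, 6 mm thick), which lies on the board's top; z is its axis, up. On the flange stands an orange grip bar along the knob's x: 38 mm long, 12 mm thick, 36 mm high (top 42 mm above the origin). Locked at the start: its x axis is 0 to 35 degrees anticlockwise of the base's x. It turns easily
- knob_foot (a point): Foot of the knob on its axis, 21.5 mm below its origin: a cross lug 22 x 7 mm, parallel to the bar, held under the base's top while locked. Turned anticlockwise from above the knob meets a stop with the bar along the base's y, 90 degrees from the base's x (up to 5 degrees further); within 8 degrees of that it lifts straight out, free after 30 mm. 1 to 2 mm of play
- knob_grip (a point): On the knob's axis, 30 mm above its origin, 12 mm below the bar's top: where to grip the bar across its 12 mm thickness
- dish: Yellow open square dish fixed on the bench, 130 x 130 mm outside, 20 mm high, 4 mm walls and floor; origin at the centre of its underside. The knob may stand or lie in it
- bottle: Bystander: amber glass bottle with blue cap, 52 mm across, 115 mm tall; origin at the centre of its underside. Leave it alone
- jar: Bystander: clear round jar, 60 mm across, 70 mm tall; origin at the centre of its underside. Leave it alone
- tipbox: Bystander: yellow pipette-tip box, 85 x 120 x 50 mm; origin at the centre of its underside. Leave it alone
- beaker: Bystander: glass beaker, 64 mm across, 80 mm tall; origin at the centre of its underside. Leave it alone
Not all that is in view belongs to the job. Of the things like the knob, leave any that is blue; of the rest the larger one is meant. There is more than one size of the dish; the job needs the larger.

How it is judged (in metres and radians):
On the way, in this order (a step that is already met when the one before it is completed fails the run):
1. the knob is turned to its release position (angle between the x axis of knob and the y axis of base, either way round below 0.2 rad), for 0.1 s.
2. the knob is lifted clear out of the board (z of knob in the frame of base above 0.085 m), for 0.1 s.
3. the knob lies in the dish, let go (x of knob in the frame of dish between -0.058 and 0.058 m and y of knob in the frame of dish between -0.058 and 0.058 m and height (world z) of knob below 0.05 m and contact force between the fingers and knob below 0.1 N and linear speed of knob below 0.05 m/s), for 0.2 s.
At the end, for the whole second after the job is handed in: The red line is within 6 mm of the base's lime-green edge, the board is still, straight on the base (within 0.1 rad and 20 mm sideways), flat (within 0.04 rad) and resting on it, held by the fingers (over 1 N) and carried by nothing else but the base; the knob is at rest in the dish, untouched (all of step 3 and x of board_mark in the frame of base_edge between -0.006 and 0.006 m and y of board in the frame of base between -0.02 and 0.02 m and z of board in the frame of base between 0.046 and 0.056 m and angle between the x axis of board and the x axis of base, either way round below 0.1 rad and angle between board's own z axis and vertical below 0.04 rad and linear speed of board below 0.02 m/s and contact force between the fingers and board above 1 N and contact force between board and base above 0.3 N and contact force between board and knob below 0.1 N and contact force between board and dish below 0.1 N and contact force between board and bottle below 0.1 N and contact force between board and jar below 0.1 N and contact force between board and tipbox below 0.1 N and contact force between board and beaker below 0.1 N); the arm keeps its last pose, push and grip.
It fails at once if the board tips, falls or is lifted off the base (angle between board's own z axis and vertical above 0.2 rad or z of board in the frame of base above 0.08 m or z of board in the frame of base below 0.03 m).
It fails at once if a bystander (bottle, jar, tip box or beaker) is moved by more than 20 mm or tipped (distance of any of bottle, jar, tipbox, beaker from where it was at the start of the episode above 0.02 m or angle between any of bottle, jar, tipbox, beaker's own z axis and vertical above 0.4 rad).
It also fails if it takes over 58 s, if anything falls off the work surface, if the arm or the gripper's body presses on something with over 40 N, if the wrist force passes 120 N, or if a joint passes its speed limit or range.

### The arm

A 6-joint arm with a two-finger parallel gripper is mounted at the origin on the work surface. World frame = base frame: x ahead of the robot, y to its left, z up, the work surface at z = 0. Lengths are in mm, angles in rad, forces in N, time in s.
With the tool pointing down it reaches from about 275 to 825 mm from the base axis. Payload 5.2 kg.
Tool frame: the origin (TCP) lies midway between the tips of the shut fingers; the grasp point (between the pads) lies 19 mm behind it; z points along the fingers, y is the direction in which the jaws open and shut (so a half turn about z gives the same grasp; the last joint's range is limited). The gripper opens to 93 mm and grips with 3 to 60 N. Pads are 15 mm wide; open, the fingers measure 128 mm over their backs; the gripper's body (75 mm by 188 mm) begins 65 mm behind the grasp point.
Start: joints at [1.12, 0.259, 1.535, -0, 1.348, -0.203], TCP at [134.877, 533.21, 218.653] pointing down, gripper open.
Joint ranges: [-3.14, 3.14], [-0.91, 2.08], [0.19, 2.58], [-1.22, 4.36], [0.22, 2.71], [-3.12, 3.12]. Speed limits (rad/s): [2.57, 2.57, 3.14, 3.14, 3.14, 3.14].

### API

Orientations are given as a rotation vector (axis times angle).
In Python, from workcell import ctrl gives the robot as it stands.
- The arm moves only by the shell command python3 -m inch 'ROWS'. ROWS is JSON, a list of rows, each a list of 7 numbers: the turn, a rotation vector about the tool's x, y, z in rad, then the shift along the tool's x, y, z in mm, then the opening, from 0 (shut) to 1 (fully open). In form: [[ax, ay, az, tx, ty, tz, jaw], ...]. A call has 1 to 12 rows; each row shifts and turns the commanded pose from where the row before left it, along the tool's axes as they then stand; what a row does not reach is not made up. A row lasts 1/10 s, in which the tool goes at most 50 mm and 8.59 degrees, less where a joint would pass 70% of its speed; a pose out of reach is approached as far as the arm can. A call is refused whole if a number of a shift passes 50 or a number of a turn 0.15, either way. A call with a gripper value outside its range is refused whole. The fingers move at their own pace and stop on an object; the grip force is fixed at half the most. Time passes only in rows, so rows that do not move let the fingers close. It gives the time, the measured TCP pose, the force and the opening at its end, in the units of the state.
- ctrl.observe(): the state, without advancing time (a new reading comes with each control period).
- ctrl.get_image(name): name is "side" or "top" or "wrist"; returns a dict with "color" (480x640x3 uint8, red, green, blue), "fov_y" (degrees; the focal length in pixels is half the picture's height over the tangent of half this angle, whatever the lens; pixels are square), "cx", "cy" (the principal point, pixels), "extrinsics" (4x4, takes a point from camera to world coordinates); the wrist camera has in their place "T_tool_cam" (4x4, takes a point from camera to tool coordinates, whose origin is the TCP and whose axes are the flange's). Camera axes: x right, y up, looking along -z (the intrinsics and any distortion apply to the point x, -y, -z); pixel columns grow to the right and rows downward; lengths in mm; the calibration is good to about 2 mm. The wrist camera is an equidistant fisheye: a pixel r from the principal point sees the ray r / f radians off the axis. A picture is of the moment at which its call begins: read the wrist's pose just before it. There is no depth.
- ctrl.sign_off(): hands the job in, once; it reports no verdict.
The state is a dict: "t": time; "q": joint angles; "qd": joint speeds; "effort": joint torques, N m; "eef_pos": TCP position; "tcp_rot": TCP orientation; "ft_force": force on the tool from outside, world axes, zero at the start; "torque": the same for the moment, N m; "opening": opening from 0.0 (shut) to 1.0 (fully open).
Only numpy, scipy, OpenCV 4.12 (cv2) and the standard library are available. Lean on these libraries where they do the work, as an engineer would, in place of code of your own. Each camera call takes 0.05 s, during which the arm holds its last target.

## Working session

There is one attempt and no reset: what is moved stays moved. The work goes in short steps, Python scripts to look and compute and a shell command to move; the robot and the scene stay as the last step left them, time stands still between calls to the robot, and variables do not carry over. Pictures are saved under pics/ and viewed, and the job is handed in when it is done.

```bash
ls; mkdir -p pics; python3 - <<'E'
from workcell import ctrl
import cv2
s=ctrl.observe()
print({k:(v if not hasattr(v,'__len__') else [round(float(x),3) for x in v]) for k,v in s.items()})
for n in ("top","side","wrist"):
    im=ctrl.get_image(n)
    cv2.imwrite(f"pics/{n}0.png",im["color"][:,:,::-1])
    print(n,im["fov_y"],im["cx"],im["cy"],im.get("extrinsics",im.get("T_tool_cam")), im.keys())
E
```

```text
pics
{'t': 0.0, 'q': [1.12, 0.259, 1.536, -0.0, 1.348, -0.203], 'qd': [0.002, 0.0, -0.001, -0.001, 0.001, -0.0], 'effort': [0.001, -43.731, -28.4, 0.072, 0.041, -0.0], 'eef_pos': [134.631, 532.694, 217.833], 'tcp_rot': [-0.388, -3.117, 0.003], 'ft_force': [-0.256, -0.303, -0.665], 'torque': [-0.049, 0.071, 0.005], 'opening': 0.9966706808223189}
top 51.92976765029128 320.2570181507325 240.80568884306174 [[-4.32882576e-03  9.99243480e-01 -3.86487941e-02  4.90383709e+02]
 [-9.99990571e-01 -4.33890850e-03 -1.77006386e-04 -4.85089153e+01]
 [-3.44566058e-04  3.86476635e-02  9.99252841e-01  1.20522809e+03]
 [ 0.00000000e+00  0.00000000e+00  0.00000000e+00  1.00000000e+00]] dict_keys(['color', 'fov_y', 'cx', 'cy', 'extrinsics'])
side 55.8605076210824 329.7522094613186 237.6785640000972 [[-8.47795122e-01  3.74807748e-01 -3.75183399e-01  2.21269568e+02]
 [-5.30095328e-01 -5.78154631e-01  6.20271042e-01  5.14655514e+02]
 [ 1.55683730e-02  7.24745731e-01  6.88840512e-01  7.14018128e+02]
 [ 0.00000000e+00  0.00000000e+00  0.00000000e+00  1.00000000e+00]] dict_keys(['color', 'fov_y', 'cx', 'cy', 'extrinsics'])
wrist 65.70646984690485 315.65705686528855 235.6613931629599 [[-1.60616866e-04  9.64467267e-01  2.64202318e-01  7.26960628e+01]
 [ 9.99999853e-01  1.79970172e-05  5.42233351e-04  2.88906601e-01]
 [ 5.18211465e-04  2.64202367e-01 -9.64467128e-01 -1.66416975e+02]
 [ 0.00000000e+00  0.00000000e+00  0.00000000e+00  1.00000000e+00]] dict_keys(['color', 'fov_y', 'cx', 'cy', 'T_tool_cam'])
```

View pics/top0.png

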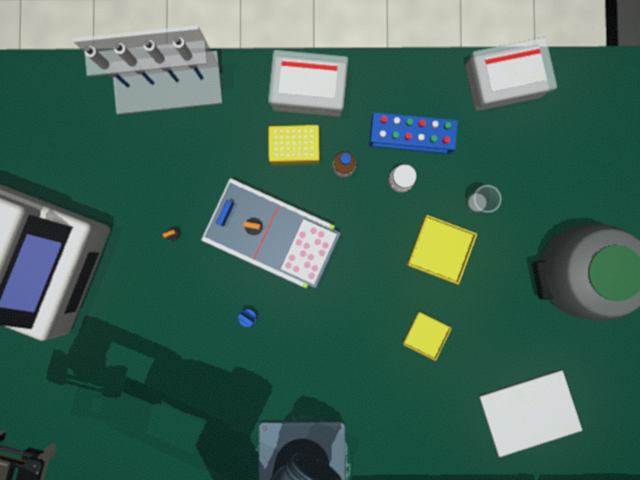

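View pics/side0.png

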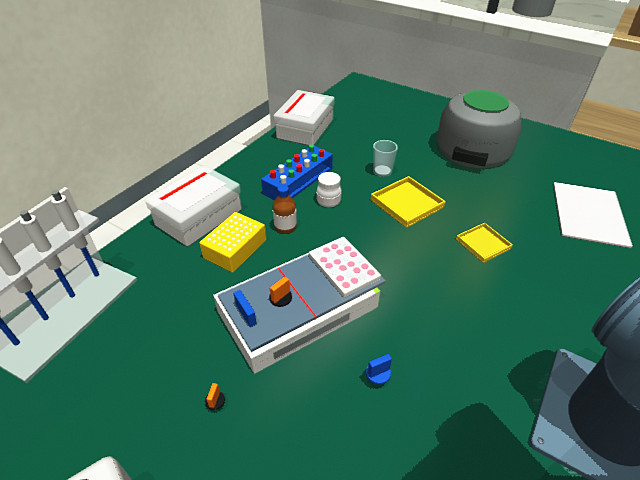

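View pics/wrist0.png

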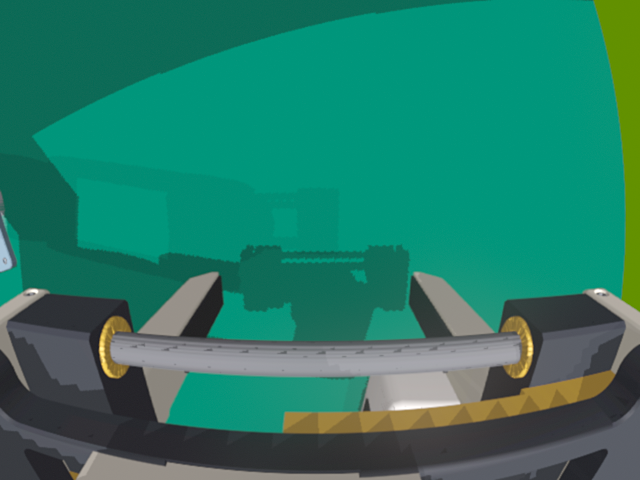

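Knob candidates are the orange one at top (253,226) on the board, a small orange one at (171,234), and a blue one at (247,317). The larger orange one on the base is the one meant. Dish candidates are (442,249), the larger, and (427,336). I'll confirm both in crops.

```bash
python3 - <<'E'
import cv2
a=cv2.imread("pics/top0.png")
cv2.imwrite("pics/c1.png",cv2.resize(a[165:300,150:350],None,fx=4,fy=4,interpolation=cv2.INTER_CUBIC))
cv2.imwrite("pics/c2.png",cv2.resize(a[160:370,350:520],None,fx=2.8,fy=2.8,interpolation=cv2.INTER_CUBIC))
a=cv2.imread("pics/side0.png")
cv2.imwrite("pics/c3.png",cv2.resize(a[225:375,200:400],None,fx=4,fy=4,interpolation=cv2.INTER_CUBIC))
E
```

```text
(no output)
```

View pics/c1.png

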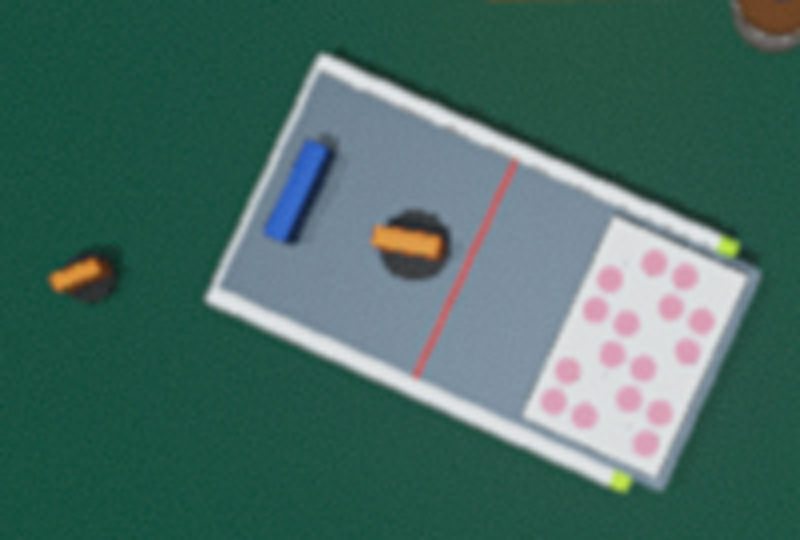

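View pics/c2.png

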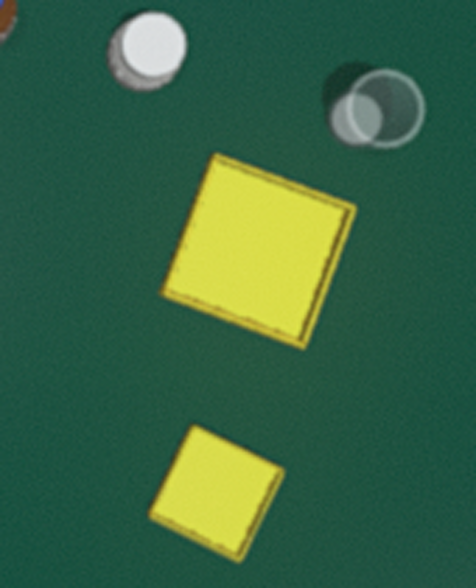

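View pics/c3.png

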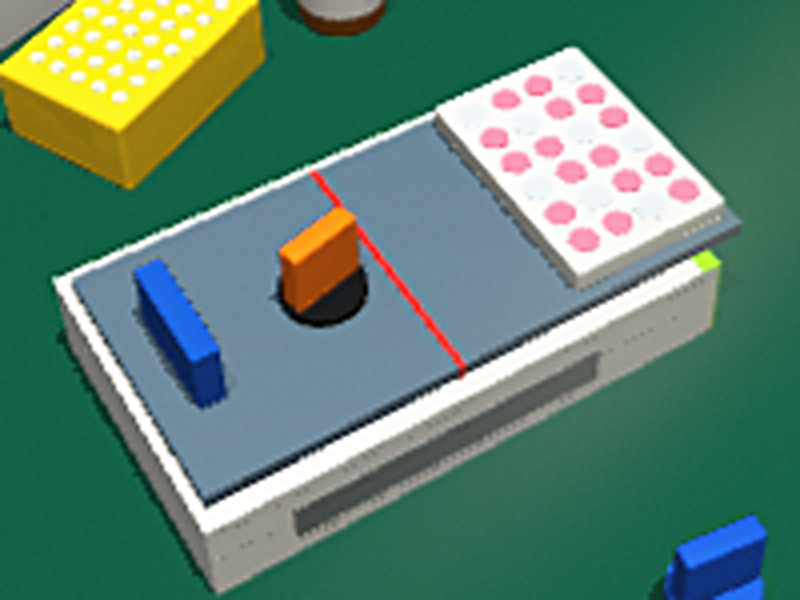

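```bash
cat > h.py <<'E'
import numpy as np, cv2
from workcell import ctrl
from scipy.spatial.transform import Rotation as R
from scipy.optimize import least_squares
CAM={}
def cam(n):
    if n not in CAM:
        im=ctrl.get_image(n); CAM[n]=(240/np.tan(np.radians(im["fov_y"])/2),im["cx"],im["cy"],np.array(im["extrinsics"]))
    return CAM[n]
def proj(n,P):
    f,cx,cy,E=cam(n); p=(np.linalg.inv(E)@np.append(P,1))[:3]
    return np.array([cx+f*p[0]/-p[2],cy-f*p[1]/-p[2]])
def ray(n,uv,z):
    f,cx,cy,E=cam(n); d=E[:3,:3]@np.array([(uv[0]-cx)/f,-(uv[1]-cy)/f,-1.]); o=E[:3,3]
    return o+d*(z-o[2])/d[2]
def crop(uv,s,x0,y0): return ((uv[0]+.5)/s-.5+x0,(uv[1]+.5)/s-.5+y0)
def fit(obs,x0):
    # obs: (cam,pixel,localpoint); pose x,y,yaw
    def pt(p,l): c,s=np.cos(p[2]),np.sin(p[2]); return np.array([p[0]+c*l[0]-s*l[1],p[1]+s*l[0]+c*l[1],l[2]])
    res=lambda p: np.concatenate([proj(n,pt(p,l))-uv for n,uv,l in obs])
    r=least_squares(res,x0,x_scale=[10,10,.1],loss='soft_l1'); return r.x, r.fun.reshape(-1,2)
E
python3 - <<'E'
from h import *
T=lambda u,v:("top",crop((u,v),4,150,165)); S=lambda u,v:("side",crop((u,v),4,200,225))
base=[T(320,57)+((150,-80,50),),T(208,297)+((150,80,50),),S(57,283)+((150,-80,50),),S(212,530)+((150,80,50),),T(738,247)+((-116,-78,50),),T(622,490)+((-116,78,50),)]
board=[T(516,160)+((18,-70,58),),T(417,376)+((18,70,58),),S(315,173)+((18,-70,58),),S(463,375)+((18,70,58),),
 T(760,270)+((-140,-70,58),),T(663,490)+((-140,70,58),),S(74,281)+((145,-70,58),),S(205,498)+((145,70,58),),S(742,222)+((-140,70,58),)]
x0=[560,50,1.14]
for n in ("base","board"):
    p,r=fit(globals()[n],x0);print(n,p,np.degrees(p[2]));print(r.round(1).tolist())
for sel in("top","side"):
    p,r=fit([o for o in base+board if o[0]==sel],x0);print(sel,p)
p,r=fit(base+board,x0);print("all",p,np.degrees(p[2]))
c,s=np.cos(p[2]),np.sin(p[2])
print("knob",p[0]+50*c,p[1]+50*s,"handle",p[0]+120*c,p[1]+120*s)
k=[S(280,248),S(341,207),S(357,217),S(297,258)]
k=np.array([ray(*a,100) for a in k]);print("knob side corners",k.round(1).tolist(),k.mean(0))
for a,b in((0,1),(3,2)): d=k[b]-k[a];print(np.degrees(np.arctan2(d[1],d[0]))%180,np.hypot(*d[:2]))
d=[("top",crop(q,2.8,350,160)) for q in ((215,153),(356,207),(305,348),(162,293))]
d=np.array([ray(*a,20) for a in d]);print("dish",d.round(1).tolist(),d.mean(0))
for n,uv,z in(("bottle",(345,157),115),("jar",(404,175),70),("beaker",(488,198),80),("tipbox",(294,143),50)):
    print(n,ray("top",uv,z).round(0))
E
```

```text
base [547.42831063  61.08549483   1.1391506 ] 65.2685216468792
[[0.4, -0.3], [-0.3, 1.4], [0.7, -1.4], [0.1, 0.1], [-1.8, -0.4], [-0.4, -0.5]]
board [548.60916379  63.01329094   1.1417918 ] 65.41985143813464
[[-0.7, 0.0], [-0.9, 0.6], [-0.5, -0.9], [0.4, -2.6], [-0.1, 0.3], [-0.6, 0.2], [-0.7, -0.7], [0.3, 0.2], [0.3, -0.5]]
top [548.62267596  60.9002992    1.13821771]
side [547.47142302  63.70422761   1.13964166]
all [548.25504126  62.20984233   1.14113521] 65.3822313203229
knob 569.0831785763227 107.665190707341 handle 598.2425708191297 171.30267843297432
knob side corners [[578.3, 125.7, 100.0], [569.9, 91.6, 100.0], [560.4, 92.6, 100.0], [568.5, 126.2, 100.0]] [569.2708473  109.01850253 100.        ]
76.21189861637123 35.02289719608498
76.3659457177606 34.55985431852027
dish [[599.0, -304.7, 20.0], [551.9, -425.3, 20.0], [431.2, -379.7, 20.0], [478.8, -257.7, 20.0]] [ 515.23692482 -341.8510526    20.        ]
bottle [ 719. -104.  115.]
jar [ 686. -243.   70.]
beaker [ 630. -433.   80.]
tipbox [767.  13.  50.]
```

```bash
cat >> h.py <<'E'
def plan(tx,ty,tz,jawyaw=None):
    """report tool-frame shift now & turn about tool z (deg) so the jaw axis (tool y) lies at jawyaw (mod 180)"""
    s=ctrl.observe(); Rm=R.from_rotvec(s["tcp_rot"]).as_matrix(); p=np.array(s["eef_pos"])
    y=np.degrees(np.arctan2(Rm[1,1],Rm[0,1])); 
    print("t",round(s["t"],2),"pos",p.round(1),"toolx",Rm[:,0].round(3),"toolz",Rm[:,2].round(3),"jawyaw",round(y,1),"q",np.round(s["q"],2),"F",np.round(s["ft_force"],1),"op",round(s["opening"],3))
    Rn=Rm
    if jawyaw is not None:
        d=(jawyaw-y+90)%180-90; print("turn az =",round(np.radians(-d),3),"or",round(np.radians(-d)+np.pi*np.sign(d),3))
        Rn=R.from_euler('z',d,degrees=True).as_matrix()@Rm
        print("shift after turn",(Rn.T@(np.array([tx,ty,tz])-p)).round(1))
    print("shift before turn",(Rm.T@(np.array([tx,ty,tz])-p)).round(1))
E
python3 - <<'E'
from h import *
plan(300,300,218)
plan(569,108,130,168.5)
E
```

```text
t 0.25 pos [134.8 533.  218.3] toolx [-0.969  0.245  0.   ] toolz [-0.    -0.001 -1.   ] jawyaw 75.8 q [ 1.12  0.26  1.54  0.    1.35 -0.2 ] F [ 0.1 -0.2 -0.3] op 1.0
shift before turn [-217.3 -185.4    0.4]
t 0.25 pos [134.8 533.  218.3] toolx [-0.969  0.245  0.   ] toolz [-0.    -0.001 -1.   ] jawyaw 75.8 q [ 1.12  0.26  1.54  0.    1.35 -0.2 ] F [ 0.1 -0.2 -0.3] op 1.0
turn az = 1.524 or -1.618
shift after turn [-329.9  510.3   87.8]
shift before turn [-525.2 -305.4   88.4]
```

```bash
python3 -m inch '[[0,0,0,-27,-23,0,1],[0,0,0,-27,-23,0,1],[0,0,0,-27,-23,0,1],[0,0,0,-27,-23,0,1],[0,0,0,-27,-23,0,1],[0,0,0,-27,-23,0,1],[0,0,0,-27,-23,0,1],[0,0,0,-27,-23,0,1]]'; python3 -m inch '[[0,0,0.127,0,0,0,1],[0,0,0.127,0,0,0,1],[0,0,0.127,0,0,0,1],[0,0,0.127,0,0,0,1],[0,0,0.127,0,0,0,1],[0,0,0.127,0,0,0,1],[0,0,0.127,0,0,0,1],[0,0,0.127,0,0,0,1],[0,0,0.127,0,0,0,1],[0,0,0.127,0,0,0,1],[0,0,0.127,0,0,0,1],[0,0,0.127,0,0,0,1]]'; python3 - <<'E'
from h import *
plan(569,108,150,168.5)
E
```

```text
t: 1.05
eef_pos: [299.7, 300.6, 218.7]
tcp_rot: [0.388, 3.117, 0.0]
ft_force: [-0.1, 0.5, 0.0]
opening: 0.997
t: 2.25
eef_pos: [299.0, 301.8, 218.6]
tcp_rot: [-2.438, -1.981, 0.0]
ft_force: [-0.5, 0.3, -0.2]
opening: 1.001
t 2.25 pos [299.  301.8 218.6] toolx [ 0.205  0.979 -0.   ] toolz [-0. -0. -1.] jawyaw -11.8 q [0.53 0.03 1.81 0.   1.3  0.73] F [-0.5  0.3 -0.2] op 1.001
turn az = -0.006 or 3.136
shift after turn [-136.1  303.2   68.6]
shift before turn [-134.4  303.9   68.6]
```

```bash
python3 -m inch '[[0,0,0,-16.8,38,4,1],[0,0,0,-16.8,38,4,1],[0,0,0,-16.8,38,4,1],[0,0,0,-16.8,38,4,1],[0,0,0,-16.8,38,4,1],[0,0,0,-16.8,38,4,1],[0,0,0,-16.8,38,4,1],[0,0,0,-16.8,38,4,1],[0,0,0,0,0,0,1]]'; python3 - <<'E'
from h import *
plan(569,108,150,168.5)
im=ctrl.get_image("wrist");cv2.imwrite("pics/w1.png",im["color"][:,:,::-1])
E
```

```text
t: 3.15
eef_pos: [573.6, 105.9, 185.3]
tcp_rot: [2.436, 1.982, -0.001]
ft_force: [-0.3, 0.9, -1.1]
opening: 1.001
t 3.15 pos [573.6 105.9 185.3] toolx [ 0.204  0.979 -0.001] toolz [ 0.001 -0.001 -1.   ] jawyaw -11.7 q [-0.01  0.34  1.5  -0.    1.3   0.2 ] F [-0.3  0.9 -1.1] op 1.001
turn az = -0.004 or 3.137
shift after turn [ 1.2 -5.  35.3]
shift before turn [ 1.2 -5.  35.3]
```

View pics/w1.png

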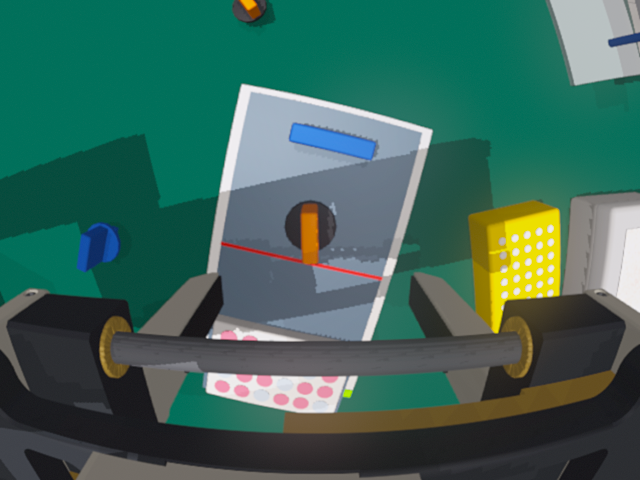

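The wrist view shows the orange bar from about (310,205) to (310,262), nearly vertical in the picture, with the black flange around (311,226). I'll measure it from this view.

```bash
cat >> h.py <<'E'
def wray(im,uv,z,s):
    f=240/np.tan(np.radians(im["fov_y"])/2); dx,dy=uv[0]-im["cx"],uv[1]-im["cy"]; r=np.hypot(dx,dy); th=r/f
    d=np.array([np.sin(th)*dx/r,-np.sin(th)*dy/r,-np.cos(th)]); T=np.array(im["T_tool_cam"]); Rm=R.from_rotvec(s["tcp_rot"]).as_matrix()
    o=Rm@T[:3,3]+np.array(s["eef_pos"]); d=Rm@T[:3,:3]@d
    return o+d*(z-o[2])/d[2]
E
python3 - <<'E'
from h import *
a=cv2.imread("pics/w1.png")
cv2.imwrite("pics/w1c.png",cv2.resize(a[190:280,260:360],None,fx=6,fy=6,interpolation=cv2.INTER_CUBIC))
E
```

```text
(no output)
```

View pics/w1c.png

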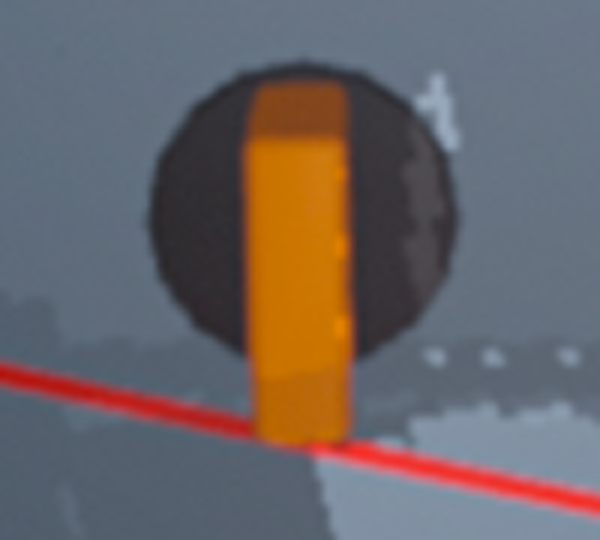

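```bash
python3 - <<'E'
from h import *
s=ctrl.observe(); im=ctrl.get_image("wrist")
k=np.array([wray(im,crop(q,6,260,190),100,s) for q in((246,138),(345,138),(350,442),(258,442))])
print(k.round(1).tolist(),k.mean(0))
d=(k[0]+k[1]-k[2]-k[3])/2;print(np.degrees(np.arctan2(d[1],d[0])),np.hypot(*d[:2]))
print("flange",wray(im,crop((305,212),6,260,190),64,s))
h=np.array([wray(im,q,94,s) for q in((292,123),(376,142),(373,159),(289,141))]);print("handle",h.round(1).tolist(),h.mean(0))
a=wray(im,(221,243),58,s);b=wray(im,(383,279),58,s);print("red",a,b,np.degrees(np.arctan2(*(a-b)[1::-1]))%180, (a+b)/2)
plan(*(k.mean(0)[:2]),69,np.degrees(np.arctan2(d[1],d[0]))+90)
E
```

```text
[[565.9, 130.1, 100.0], [577.1, 127.8, 100.0], [570.2, 91.3, 100.0], [559.4, 93.5, 100.0]] [568.11904605 110.67086201 100.        ]
79.58556253391244 37.158384946095
flange [568.3824271  111.61209964  64.        ]
handle [[572.8, 191.8, 94.0], [627.0, 167.6, 94.0], [622.7, 156.2, 94.0], [568.1, 180.0, 94.0]] [597.63215479 173.8787699   94.        ]
red [490.82574036 110.31985134  58.        ] [619.25396702  50.81966298  58.        ] 155.14193426762304 [555.03985369  80.56975716  58.        ]
t 3.25 pos [570.2 108.8 185.8] toolx [ 0.201  0.98  -0.   ] toolz [-0.002  0.    -1.   ] jawyaw -11.6 q [-0.    0.34  1.51  0.    1.3   0.2 ] F [0.1 0.2 0. ] op 0.999
turn az = -0.021 or 3.121
shift after turn [  1.5  -2.1 116.8]
shift before turn [  1.4  -2.2 116.8]
```

```bash
python3 -m inch '[[0,0,-0.02,1,-2,15,1],[0,0,0,0,0,22,1],[0,0,0,0,0,22,1],[0,0,0,0,0,22,1],[0,0,0,0,0,20,1],[0,0,0,0,0,16,1],[0,0,0,0,0,0,0.5],[0,0,0,0,0,0,0.3]]'; python3 -c "
from h import *
plan(568.4,110.4,69,169.5)"
```

```text
t: 4.05
eef_pos: [567.8, 111.7, 70.3]
tcp_rot: [-2.412, -2.013, -0.0]
ft_force: [0.3, -0.1, 0.3]
opening: 0.873
t 4.05 pos [567.8 111.7  70.3] toolx [0.179 0.984 0.   ] toolz [-0.  0. -1.] jawyaw -10.3 q [0.   0.45 1.65 0.   1.04 0.18] F [ 0.3 -0.1  0.3] op 0.873
turn az = 0.003 or -3.138
shift after turn [-1.2  0.8  1.3]
shift before turn [-1.2  0.8  1.3]
```

Close the jaws.

```bash
python3 -m inch '[[0,0,0,0,0,0,0],[0,0,0,0,0,0,0],[0,0,0,0,0,0,0],[0,0,0,0,0,0,0],[0,0,0,0,0,0,0],[0,0,0,0,0,0,0],[0,0,0,0,0,0,0],[0,0,0,0,0,0,0],[0,0,0,0,0,0,0],[0,0,0,0,0,0,0]]'; python3 -c "
from h import *
plan(568.4,110.4,69,157)"
```

```text
t: 5.05
eef_pos: [568.5, 110.8, 69.6]
tcp_rot: [2.413, 2.012, 0.0]
ft_force: [0.6, -0.4, -0.1]
opening: 0.125
t 5.05 pos [568.5 110.8  69.6] toolx [ 0.18   0.984 -0.   ] toolz [ 0. -0. -1.] jawyaw -10.4 q [ 0.    0.45  1.65 -0.    1.04  0.18] F [ 0.6 -0.4 -0.1] op 0.125
turn az = 0.22 or -2.921
shift after turn [-0.4  0.1  0.6]
shift before turn [-0.4 -0.   0.6]
```

```bash
python3 -m inch '[[0,0,-0.11,0,0,0,0],[0,0,-0.11,0,0,0,0],[0,0,-0.11,0,0,0,0],[0,0,-0.11,0,0,0,0],[0,0,-0.11,0,0,0,0],[0,0,-0.11,0,0,0,0],[0,0,-0.11,0,0,0,0],[0,0,-0.11,0,0,0,0],[0,0,-0.11,0,0,0,0],[0,0,-0.11,0,0,0,0],[0,0,-0.11,0,0,0,0],[0,0,-0.11,0,0,0,0]]';python3 -m inch '[[0,0,0,0,0,0,0],[0,0,0,0,0,0,0]]'; python3 - <<'E'
from h import *
plan(568.4,110.4,69,65.3)
print(ctrl.observe()["torque"])
im=ctrl.get_image("wrist");cv2.imwrite("pics/w2.png",im["color"][:,:,::-1])
E
```

```text
t: 6.25
eef_pos: [568.6, 110.4, 69.6]
tcp_rot: [0.666, 3.07, -0.001]
ft_force: [0.4, -4.5, 0.5]
opening: 0.129
t: 6.45
eef_pos: [568.4, 110.5, 69.6]
tcp_rot: [0.677, 3.068, -0.001]
ft_force: [0.5, -2.0, -0.3]
opening: 0.125
t 6.45 pos [568.4 110.5  69.6] toolx [-0.907  0.421 -0.   ] toolz [-0.    -0.001 -1.   ] jawyaw 65.1 q [-0.    0.45  1.65 -0.    1.04 -1.14] F [ 0.5 -2.  -0.3] op 0.125
turn az = -0.004 or 3.138
shift after turn [-0.  -0.1  0.6]
shift before turn [-0.  -0.1  0.6]
[-0.529778    0.00949049 -0.02422083]
```

View pics/w2.png

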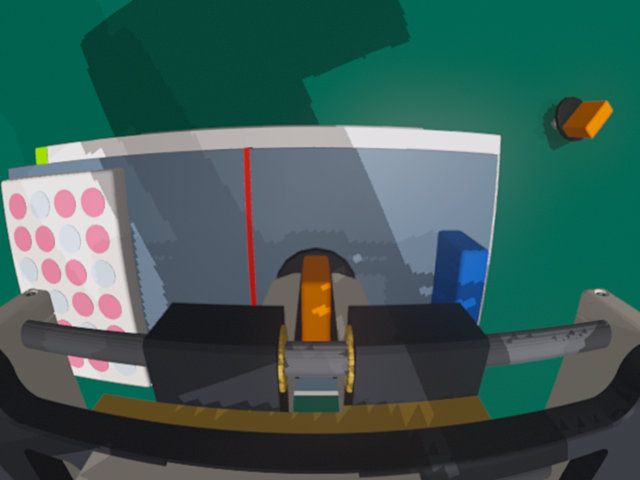

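```bash
python3 -m inch '[[0,0,-0.02,0,0,0,0],[0,0,-0.02,0,0,0,0],[0,0,0,0,0,0,0],[0,0,0,0,0,0,0]]'; python3 - <<'E'
from h import *
plan(568.4,110.4,69,65.3)
print(ctrl.observe()["torque"])
E
```

```text
t: 6.9
eef_pos: [568.4, 110.1, 69.6]
tcp_rot: [-0.611, -3.082, 0.002]
ft_force: [-0.4, -4.9, 0.1]
opening: 0.125
t 6.9 pos [568.4 110.1  69.6] toolx [-0.924  0.382 -0.   ] toolz [-0.    -0.001 -1.   ] jawyaw 67.6 q [-0.    0.45  1.65 -0.    1.04 -1.18] F [-0.4 -4.9  0.1] op 0.125
turn az = 0.04 or -3.102
shift after turn [0.1 0.2 0.6]
shift before turn [0.1 0.2 0.6]
[-1.00919306  0.05400699 -0.05441919]
```

```bash
python3 -m inch '[[0,0,0,-0.2,-0.6,-1,0],[0,0,0,0,0,-3,0],[0,0,0,0,0,-3,0],[0,0,0,0,0,0,0]]'; python3 - <<'E'
from h import *
plan(568.4,110.4,69,65.3)
E
```

```text
t: 7.3
eef_pos: [568.4, 110.7, 77.2]
tcp_rot: [0.611, 3.081, 0.001]
ft_force: [-0.7, -0.6, -0.6]
opening: 0.125
t 7.3 pos [568.4 110.7  77.2] toolx [-0.924  0.382 -0.   ] toolz [ 0.     0.001 -1.   ] jawyaw 67.6 q [-0.    0.44  1.65  0.    1.06 -1.18] F [-0.7 -0.6 -0.6] op 0.125
turn az = 0.039 or -3.102
shift after turn [-0.1 -0.3  8.2]
shift before turn [-0.1 -0.3  8.2]
```

```bash
python3 -m inch '[[0,0,0,0,0,-6,0],[0,0,0,0,0,-6,0],[0,0,0,0,0,-6,0],[0,0,0,0,0,-6,0],[0,0,0,0,0,-10,0],[0,0,0,0,0,-12,0],[0,0,0,0,0,-12,0],[0,0,0,0,0,-12,0],[0,0,0,0,0,-12,0],[0,0,0,0,0,-6,0],[0,0,0,0,0,0,0]]'; python3 - <<'E'
from h import *
plan(515,-342,165,None)
im=ctrl.get_image("wrist");cv2.imwrite("pics/w3.png",im["color"][:,:,::-1])
im=ctrl.get_image("side");cv2.imwrite("pics/s3.png",im["color"][:,:,::-1])
E
```

```text
t: 8.4
eef_pos: [569.1, 110.2, 166.0]
tcp_rot: [0.611, 3.079, 0.001]
ft_force: [-0.2, 0.0, -0.5]
opening: 0.127
t 8.4 pos [569.1 110.2 166. ] toolx [-0.924  0.382 -0.002] toolz [ 0.002 -0.    -1.   ] jawyaw 67.6 q [-0.    0.35  1.54 -0.    1.25 -1.18] F [-0.2  0.  -0.5] op 0.127
shift before turn [-122.7 -438.6    0.9]
```

View pics/s3.png

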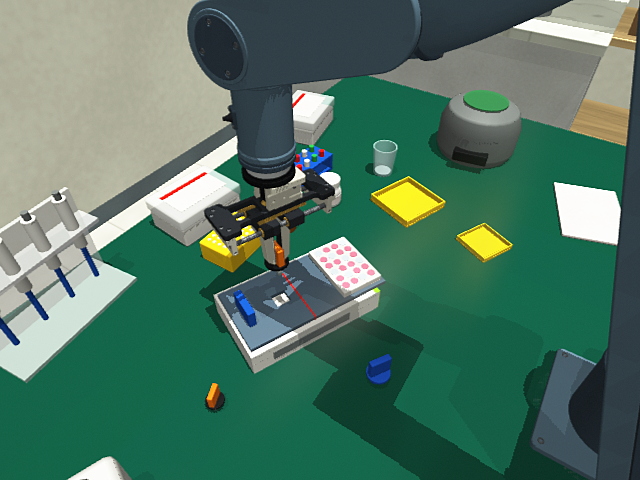

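```bash
python3 -m inch '[[0,0,0,-10.2,-36.5,0,0],[0,0,0,-10.2,-36.5,0,0],[0,0,0,-10.2,-36.5,0,0],[0,0,0,-10.2,-36.5,0,0],[0,0,0,-10.2,-36.5,0,0],[0,0,0,-10.2,-36.5,0,0],[0,0,0,-10.2,-36.5,0,0],[0,0,0,-10.2,-36.5,0,0],[0,0,0,-10.2,-36.5,0,0],[0,0,0,-10.2,-36.5,0,0],[0,0,0,-10.2,-36.5,0,0],[0,0,0,-10.2,-36.5,0,0]]'; python3 -m inch '[[0,0,0,0,0,0,0],[0,0,0,0,0,0,0]]';python3 - <<'E'
from h import *
plan(515,-342,165,None)
im=ctrl.get_image("wrist");cv2.imwrite("pics/w4.png",im["color"][:,:,::-1])
E
```

```text
t: 9.7
eef_pos: [513.5, -342.5, 163.6]
tcp_rot: [-0.611, -3.08, -0.002]
ft_force: [1.0, 0.1, 0.1]
opening: 0.124
t: 9.9
eef_pos: [513.5, -341.7, 163.4]
tcp_rot: [-0.614, -3.079, -0.003]
ft_force: [0.8, 0.4, -0.6]
opening: 0.129
t 9.9 pos [ 513.5 -341.7  163.4] toolx [-0.923  0.384  0.002] toolz [-0.001  0.002 -1.   ] jawyaw 67.4 q [-0.77  0.42  1.44  0.    1.28 -1.94] F [ 0.8  0.4 -0.6] op 0.129
shift before turn [-1.5  0.3 -1.6]
```

View pics/w4.png

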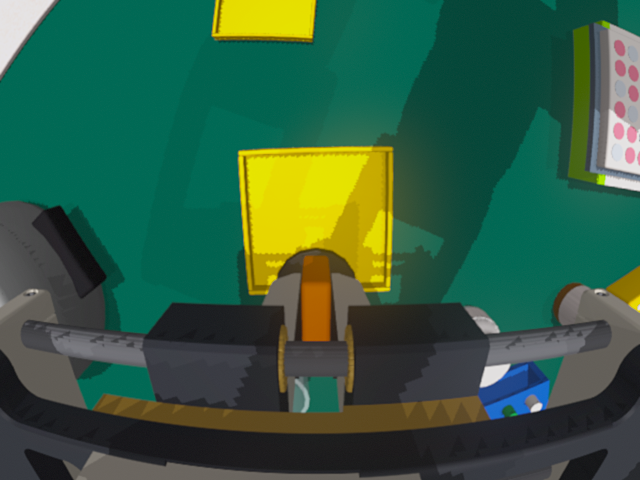

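The large dish appears with corners at about (238,152), (393,147), (391,291), (249,293). The knob is still held at (316,290).

```bash
python3 - <<'E'
from h import *
s=ctrl.observe();im=ctrl.get_image("wrist")
k=np.array([wray(im,q,20,s) for q in((238,152),(393,147),(391,291),(249,293))]);print(k.round(1).tolist(),k.mean(0))
plan(*k.mean(0)[:2],40)
E
```

```text
[[432.7, -377.3, 20.0], [478.5, -255.5, 20.0], [600.3, -301.0, 20.0], [552.0, -422.5, 20.0]] [ 515.87854011 -339.0569198    20.        ]
t 10.0 pos [ 514.1 -340.2  163.9] toolx [-0.924  0.382  0.002] toolz [-0.001  0.002 -1.   ] jawyaw 67.6 q [-0.77  0.42  1.44  0.    1.28 -1.95] F [-0.7 -0.1 -0.4] op 0.126
shift before turn [ -1.4   1.6 123.9]
```

```bash
python3 -m inch '[[0,0,0,0,0,16,0],[0,0,0,0,0,22,0],[0,0,0,0,0,22,0],[0,0,0,0,0,22,0],[0,0,0,0,0,20,0],[0,0,0,0,0,12,0],[0,0,0,0,0,7,0],[0,0,0,0,0,4,0],[0,0,0,0,0,0,0],[0,0,0,0,0,0,0]]'; python3 -c "
from h import *
plan(515,-340,37)"
```

```text
t: 11.0
eef_pos: [514.7, -341.7, 40.5]
tcp_rot: [0.611, 3.08, -0.001]
ft_force: [-0.0, 0.6, -0.2]
opening: 0.132
t 11.0 pos [ 514.7 -341.7   40.5] toolx [-0.924  0.382 -0.001] toolz [ 0.001 -0.001 -1.   ] jawyaw 67.6 q [-0.77  0.54  1.58  0.    1.02 -1.95] F [-0.   0.6 -0.2] op 0.132
shift before turn [0.4 1.7 3.5]
```

Lower the last 3 mm, then release and rise.

```bash
python3 -m inch '[[0,0,0,0,0,2.5,0],[0,0,0,0,0,0,0],[0,0,0,0,0,0,0.5],[0,0,0,0,0,0,0.5],[0,0,0,0,0,0,0.5],[0,0,0,0,0,0,0.5],[0,0,0,0,0,0,0.6],[0,0,0,0,0,0,0.6]]';python3 -m inch '[[0,0,0,0,0,-5,0.6],[0,0,0,0,0,-15,0.6],[0,0,0,0,0,-30,0.6],[0,0,0,0,0,-35,0.6],[0,0,0,0,0,-35,0.6],[0,0,0,0,0,0,0.6]]'; python3 - <<'E'
from h import *
plan(515,-342,165,None)
im=ctrl.get_image("wrist");cv2.imwrite("pics/w5.png",im["color"][:,:,::-1])
E
```

```text
t: 11.8
eef_pos: [514.3, -341.3, 37.2]
tcp_rot: [0.612, 3.081, -0.0]
ft_force: [0.4, 0.0, 0.7]
opening: 0.578
t: 12.4
eef_pos: [516.8, -343.6, 163.5]
tcp_rot: [0.609, 3.073, -0.009]
ft_force: [0.5, -0.4, 0.6]
opening: 0.596
t 12.4 pos [ 516.8 -343.6  163.5] toolx [-0.924  0.382 -0.01 ] toolz [ 0.008 -0.007 -1.   ] jawyaw 67.6 q [-0.77  0.42  1.45 -0.    1.27 -1.95] F [ 0.5 -0.4  0.6] op 0.596
shift before turn [ 2.3  0.8 -1.6]
```

View pics/w5.png

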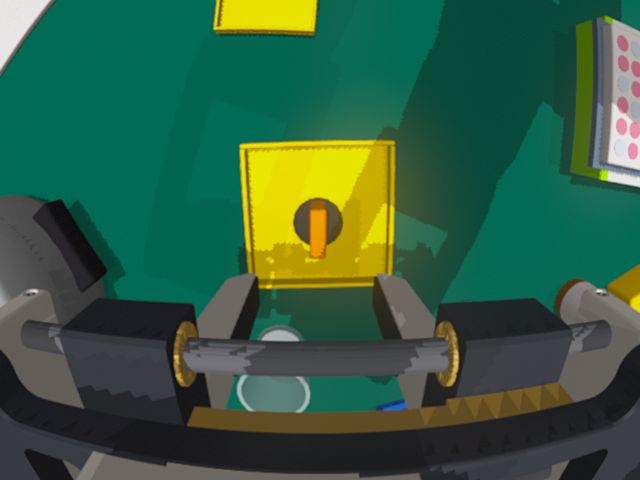

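```bash
python3 -c "
from h import *
plan(597.7,173.3,165,65.2)"
```

```text
t 12.45 pos [ 515.7 -342.7  160.7] toolx [-0.924  0.382 -0.006] toolz [ 0.005 -0.005 -1.   ] jawyaw 67.6 q [-0.77  0.42  1.45 -0.    1.27 -1.95] F [ 0.1  0.2 -0.1] op 0.599
turn az = 0.041 or -3.1
shift after turn [142.  502.8  -6.4]
shift before turn [121.2 508.2  -6.3]
```

```bash
python3 -m inch '[[0,0,0,10.1,42.3,0,0.6],[0,0,0,10.1,42.3,0,0.6],[0,0,0,10.1,42.3,0,0.6],[0,0,0,10.1,42.3,0,0.6],[0,0,0,10.1,42.3,0,0.6],[0,0,0,10.1,42.3,0,0.6],[0,0,0,10.1,42.3,0,0.6],[0,0,0,10.1,42.3,0,0.6],[0,0,0,10.1,42.3,0,0.6],[0,0,0,10.1,42.3,0,0.6],[0,0,0,10.1,42.3,0,0.6],[0,0,0,10.1,42.3,0,0.6]]'; python3 -m inch '[[0,0,0.041,0,0,0,0.6],[0,0,0,0,0,0,0.6],[0,0,0,0,0,0,0.6]]'; python3 - <<'E'
from h import *
plan(597.7,173.3,165,65.2)
im=ctrl.get_image("wrist");cv2.imwrite("pics/w6.png",im["color"][:,:,::-1])
E
```

```text
t: 13.65
eef_pos: [595.3, 175.8, 155.8]
tcp_rot: [-0.611, -3.079, 0.001]
ft_force: [0.3, 0.6, 0.4]
opening: 0.6
t: 13.95
eef_pos: [595.4, 173.7, 156.1]
tcp_rot: [-0.673, -3.067, 0.002]
ft_force: [-0.9, 0.5, 0.7]
opening: 0.604
t 13.95 pos [595.4 173.7 156.1] toolx [-0.908  0.418  0.002] toolz [-0.002 -0.001 -1.   ] jawyaw 65.3 q [ 0.1   0.43  1.44 -0.    1.27 -1.03] F [-0.9  0.5  0.7] op 0.604
turn az = 0.001 or -3.141
shift after turn [-2.3  0.6 -8.9]
shift before turn [-2.3  0.6 -8.9]
```

View pics/w6.png

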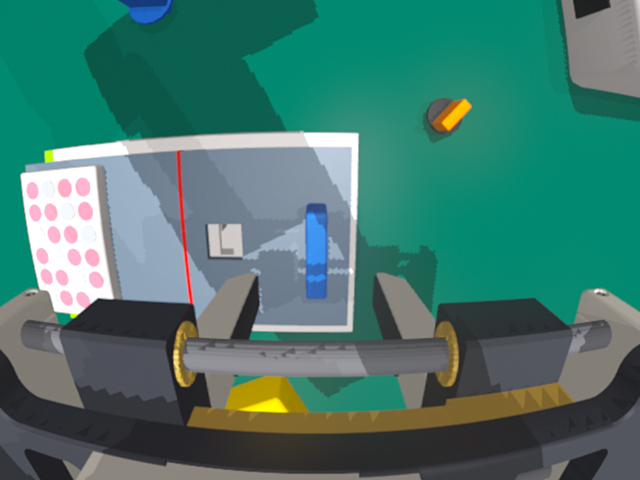

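The blue fin is centred between the fingers at about (317,250) and aligned with the jaws. The socket hole at (225,241) is clear.

```bash
python3 - <<'E'
from h import *
s=ctrl.observe();im=ctrl.get_image("wrist")
k=np.array([wray(im,q,94,s) for q in((307,205),(327,205),(326,297),(308,297))]);print(k.round(1).tolist(),k.mean(0))
a,b=wray(im,(180,151),58,s),wray(im,(192,304),58,s);print("red",a,b,np.degrees(np.arctan2(*(a-b)[1::-1]))%180)
plan(*k.mean(0)[:2],62.5,65.3)
E
```

```text
[[566.1, 181.1, 94.0], [571.4, 192.5, 94.0], [628.4, 166.0, 94.0], [623.3, 155.0, 94.0]] [597.28420366 173.67331174  94.        ]
red [494.41194715 109.67341481  58.        ] [605.59654307  57.06915331  58.        ] 154.67997759711187
t 14.05 pos [595.8 173.1 156.7] toolx [-0.908  0.42   0.001] toolz [-0.001 -0.    -1.   ] jawyaw 65.2 q [ 0.1   0.43  1.44 -0.    1.27 -1.03] F [-0.6 -1.   0.9] op 0.598
turn az = -0.002 or 3.139
shift after turn [-1.2  1.3 94.1]
shift before turn [-1.2  1.3 94.1]
```

```bash
python3 -m inch '[[0,0,0,-1.2,1,14,0.6],[0,0,0,0,0,20,0.6],[0,0,0,0,0,20,0.6],[0,0,0,0,0,20,0.6],[0,0,0,0,0,12,0.6],[0,0,0,0,0,5,0.6],[0,0,0,0,0,2,0.6],[0,0,0,0,0,0,0.6]]'; python3 -c "
from h import *
plan(597.3,173.5,62.5)"
```

```text
t: 14.85
eef_pos: [598.0, 174.4, 64.5]
tcp_rot: [0.675, 3.068, 0.0]
ft_force: [-0.3, -0.2, 0.1]
opening: 0.604
t 14.85 pos [598.  174.4  64.5] toolx [-0.908  0.42  -0.001] toolz [ 0.001  0.    -1.   ] jawyaw 65.2 q [ 0.1   0.52  1.54  0.    1.08 -1.03] F [-0.3 -0.2  0.1] op 0.604
shift before turn [ 0.3 -1.1  2. ]
```

```bash
python3 -m inch '[[0,0,0,0,0,1.5,0.2],[0,0,0,0,0,0,0],[0,0,0,0,0,0,0],[0,0,0,0,0,0,0],[0,0,0,0,0,0,0],[0,0,0,0,0,0,0],[0,0,0,0,0,0,0],[0,0,0,0,0,0,0],[0,0,0,0,0,0,0],[0,0,0,0,0,0,0]]'; python3 - <<'E'
from h import *
plan(597.3,173.5,62.5)
c=np.array([np.cos(np.radians(65.3)),np.sin(np.radians(65.3))])
s=ctrl.observe();print(ctrl.observe()["torque"])
e=np.array(s["eef_pos"][:2])-138*c; plan(*e,s["eef_pos"][2])
for n in("top","side"): cv2.imwrite(f"pics/{n}7.png",ctrl.get_image(n)["color"][:,:,::-1])
E
```

```text
t: 15.85
eef_pos: [597.4, 174.2, 62.8]
tcp_rot: [-0.675, -3.068, 0.001]
ft_force: [-2.8, -3.0, 3.3]
opening: 0.145
t 15.85 pos [597.4 174.2  62.8] toolx [-0.908  0.419  0.   ] toolz [-0. -0. -1.] jawyaw 65.2 q [ 0.1   0.52  1.54 -0.    1.08 -1.03] F [-2.8 -3.   3.3] op 0.145
shift before turn [-0.2 -0.7  0.3]
[-0.60055356  0.33752139 -0.05450674]
t 15.85 pos [597.4 174.2  62.8] toolx [-0.908  0.419  0.   ] toolz [-0. -0. -1.] jawyaw 65.2 q [ 0.1   0.52  1.54 -0.    1.08 -1.03] F [-2.8 -3.   3.3] op 0.145
shift before turn [-2.00e-01 -1.38e+02  1.00e-01]
```

```bash
python3 -m inch '[[0,0,0,0,-4,0,0],[0,0,0,0,-6,0,0],[0,0,0,0,-8,0,0],[0,0,0,0,-8,0,0],[0,0,0,0,-6,0,0],[0,0,0,0,-4,0,0],[0,0,0,0,0,0,0],[0,0,0,0,0,0,0]]'; python3 - <<'E'
from h import *
plan(540,48.5,62.5,65.3)
print(ctrl.observe()["torque"])
im=ctrl.get_image("side");cv2.imwrite("pics/side8.png",im["color"][:,:,::-1])
E
```

```text
t: 16.75
eef_pos: [582.1, 140.8, 62.8]
tcp_rot: [-0.675, -3.068, 0.002]
ft_force: [-0.9, -3.8, 4.5]
opening: 0.147
t 16.75 pos [582.1 140.8  62.8] toolx [-0.908  0.42   0.   ] toolz [-0.001 -0.001 -1.   ] jawyaw 65.2 q [ 0.05  0.49  1.61 -0.    1.05 -1.09] F [-0.9 -3.8  4.5] op 0.147
turn az = -0.002 or 3.14
shift after turn [  -0.3 -101.4    0.4]
shift before turn [  -0.5 -101.4    0.4]
[-0.31962719  0.17476531  0.01687892]
```

View pics/side8.png

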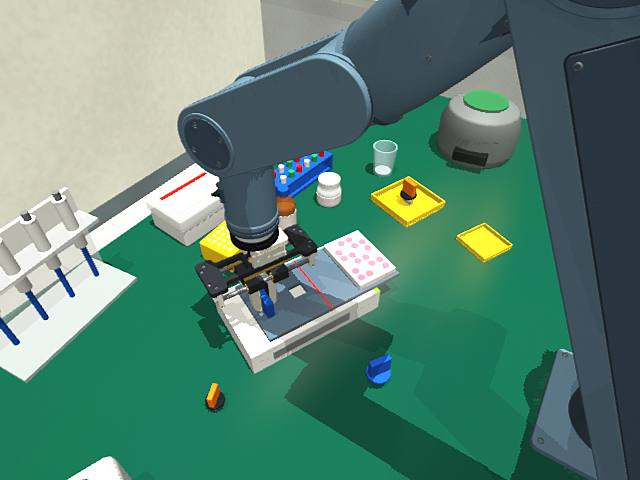

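```bash
python3 -m inch '[[0,0,0,0,-4,0,0],[0,0,0,0,-6,0,0],[0,0,0,0,-8,0,0],[0,0,0,0,-8,0,0],[0,0,0,0,-8,0.2,0],[0,0,0,0,-8,0.2,0],[0,0,0,0,-8,0.2,0],[0,0,0,0,-8,0,0],[0,0,0,0,-6,0,0],[0,0,0,0,-6,0,0],[0,0,0,0,-4,0,0],[0,0,0,0,0,0,0]]'; python3 - <<'E'
from h import *
plan(540,48.5,62.5,65.3)
print(ctrl.observe()["torque"])
for n in("top","side","wrist"): cv2.imwrite(f"pics/{n}9.png",ctrl.get_image(n)["color"][:,:,::-1])
E
```

```text
t: 18.0
eef_pos: [551.6, 73.9, 62.7]
tcp_rot: [0.675, 3.067, 0.0]
ft_force: [2.0, 2.5, 6.9]
opening: 0.147
t 18.0 pos [551.6  73.9  62.7] toolx [-0.907  0.42  -0.001] toolz [ 0.001  0.    -1.   ] jawyaw 65.2 q [-0.07  0.42  1.72  0.    1.   -1.2 ] F [2.  2.5 6.9] op 0.147
turn az = -0.002 or 3.139
shift after turn [ -0.1 -27.9   0.2]
shift before turn [ -0.2 -27.9   0.2]
[ 0.40513749 -0.08399667  0.01591279]
```

View pics/side9.png

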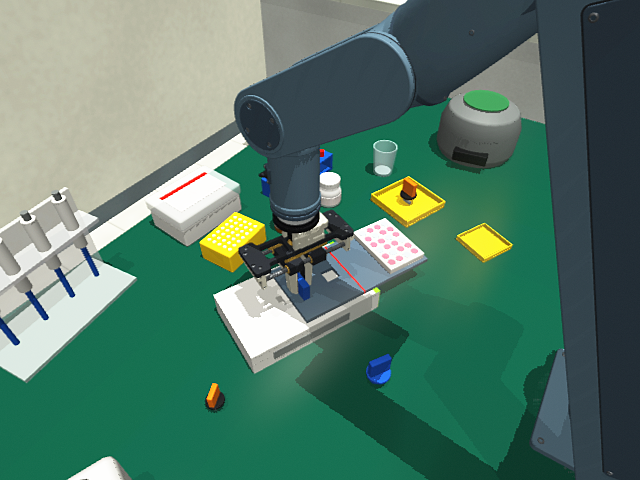

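View pics/wrist9.png

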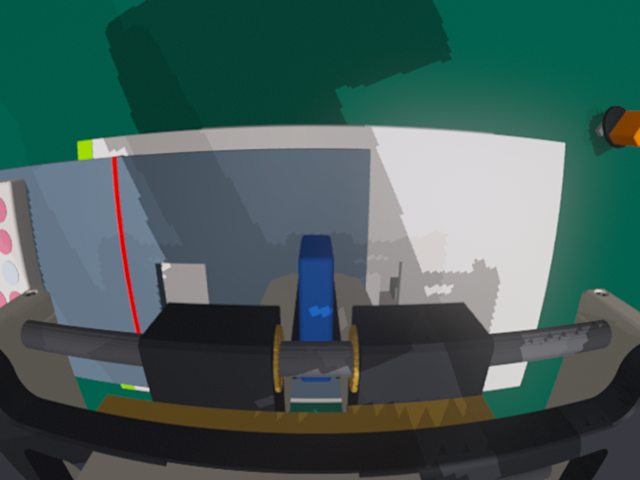

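View pics/top9.png

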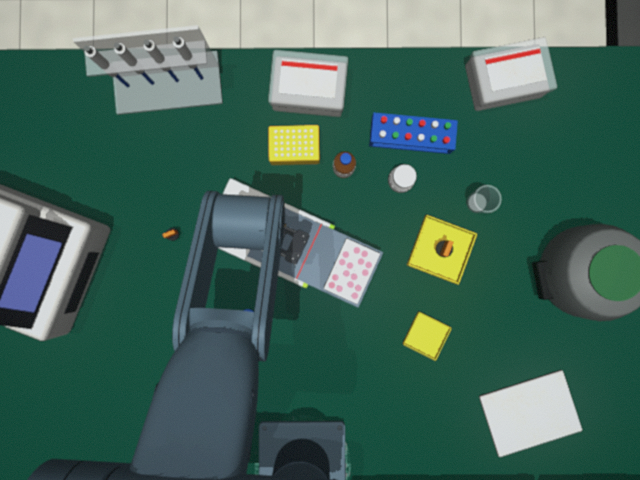

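```bash
python3 -m inch '[[0,0,0,0,-4,0,0],[0,0,0,0,-5,0,0],[0,0,0,0,-5,0,0],[0,0,0,0,-5,0,0],[0,0,0,0,-3,0,0],[0,0,0,0,-2,0,0],[0,0,0,0,0,0,0],[0,0,0,0,0,0,0]]'; python3 - <<'E'
from h import *
plan(540,48.5,62.5,65.3)
a={}
for n in("top","side","wrist"): a[n]=ctrl.get_image(n)["color"][:,:,::-1].copy();cv2.imwrite(f"pics/{n}10.png",a[n])
cv2.imwrite("pics/t10c.png",cv2.resize(a["top"][205:315,285:395],None,fx=5,fy=5,interpolation=cv2.INTER_CUBIC))
cv2.imwrite("pics/s10c.png",cv2.resize(a["side"][210:330,310:450],None,fx=5,fy=5,interpolation=cv2.INTER_CUBIC))
E
```

```text
t: 18.95
eef_pos: [541.7, 52.5, 62.7]
tcp_rot: [0.675, 3.067, 0.001]
ft_force: [1.8, 3.8, 6.2]
opening: 0.15
t 18.95 pos [541.7  52.5  62.7] toolx [-0.908  0.42  -0.001] toolz [ 0.001  0.    -1.   ] jawyaw 65.2 q [-0.11  0.4   1.75  0.    0.99 -1.25] F [1.8 3.8 6.2] op 0.15
turn az = -0.002 or 3.139
shift after turn [-0.1 -4.3  0.2]
shift before turn [-0.1 -4.3  0.2]
```

View pics/t10c.png

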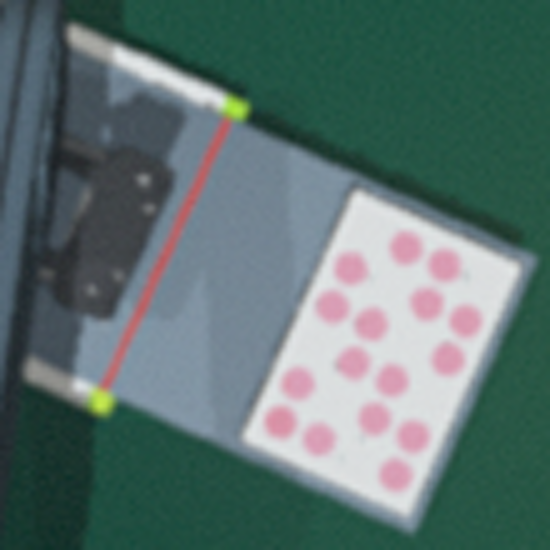

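View pics/s10c.png

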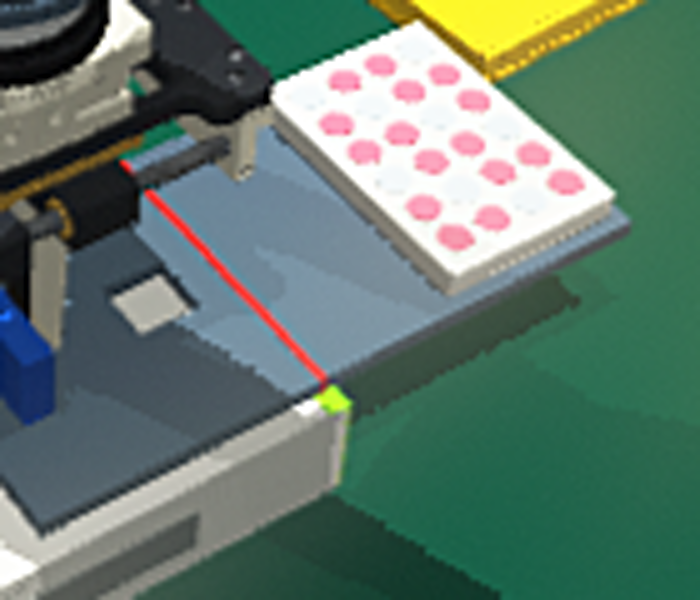

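View pics/wrist10.png

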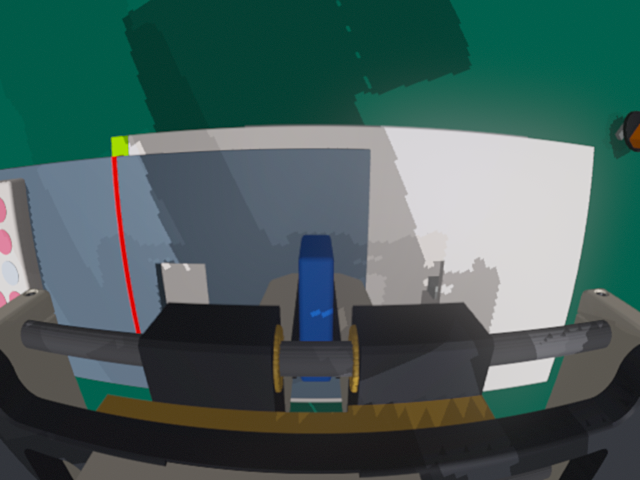

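```bash
python3 - <<'E'
from h import *
c=np.array([np.cos(np.radians(65.2)),np.sin(np.radians(65.2))])
T=lambda u,v,z:ray("top",crop((u,v),5,285,205),z)[:2]@c
S=lambda u,v,z:ray("side",crop((u,v),5,310,210),z)[:2]@c
print("top red",T(228,122,58),T(106,388,58),"lime outer",T(250,101,50),T(243,120,50),T(113,404,50), "lime inner",T(227,96,50),T(90,400,50))
print("side red",S(326,380,58),"lime outer",S(352,405,50),"inner", S(318,398,50))
a=cv2.imread("pics/wrist10.png")
cv2.imwrite("pics/w10c.png",cv2.resize(a[120:200,80:160],None,fx=7,fy=7,interpolation=cv2.INTER_CUBIC))
E
```

```text
top red 170.81239834120916 171.0192846277372 lime outer 165.57505840873654 164.85933279699555 164.99960982083635 lime inner 176.3786274200784 175.5577870731527
side red 173.56700789728137 lime outer 168.0441235592415 inner 176.88347949210058
```

View pics/w10c.png

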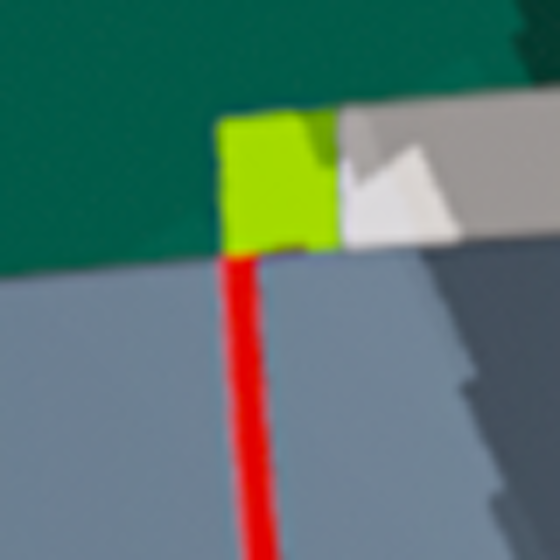

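```bash
python3 - <<'E'
from h import *
c=np.array([np.cos(np.radians(65.2)),np.sin(np.radians(65.2))])
s=ctrl.observe();im=ctrl.get_image("wrist")
W=lambda u,v,z:wray(im,crop((u,v),7,80,120),z,s)[:2]@c
print("red",W(240,258,58),W(252,400,58),W(262,555,58),"lime out",W(217,122,50),W(223,254,50),"in",W(341,110,50),W(340,248,50))
E
```

```text
red 172.9861774242746 173.17504310271636 172.84273021613794 lime out 166.730959539261 166.6554974649992 in 177.9539787759847 177.2885450647684
```

```bash
python3 -m inch '[[0,0,0,0,-2,0,0],[0,0,0,0,-2,0,0],[0,0,0,0,-1,0,0],[0,0,0,0,0,0,0],[0,0,0,0,0,0,0],[0,0,0,0,0,0,0]]'; python3 - <<'E'
from h import *
plan(540,48.5,62.5,65.3)
print(ctrl.observe()["torque"])
a={}
for n in("top","side","wrist"): a[n]=ctrl.get_image(n)["color"][:,:,::-1].copy();cv2.imwrite(f"pics/{n}11.png",a[n])
m=[cv2.resize(a["top"][205:315,285:395],None,fx=5,fy=5,interpolation=cv2.INTER_CUBIC)]
cv2.imwrite("pics/t11c.png",m[0])
cv2.imwrite("pics/w11c.png",cv2.resize(a["wrist"][120:200,80:160],None,fx=7,fy=7,interpolation=cv2.INTER_CUBIC))
cv2.imwrite("pics/s11c.png",cv2.resize(a["side"][210:330,310:450],None,fx=5,fy=5,interpolation=cv2.INTER_CUBIC))
E
```

```text
t: 19.85
eef_pos: [539.7, 48.2, 62.8]
tcp_rot: [0.675, 3.067, 0.001]
ft_force: [2.2, 5.8, 5.2]
opening: 0.152
t 19.85 pos [539.7  48.2  62.8] toolx [-0.908  0.42  -0.001] toolz [ 0.002  0.001 -1.   ] jawyaw 65.2 q [-0.12  0.4   1.76  0.    0.99 -1.26] F [2.2 5.8 5.2] op 0.152
turn az = -0.002 or 3.139
shift after turn [-0.1  0.4  0.3]
shift before turn [-0.1  0.4  0.3]
[ 0.69403363 -0.2288776  -0.03285565]
```

View pics/t11c.png

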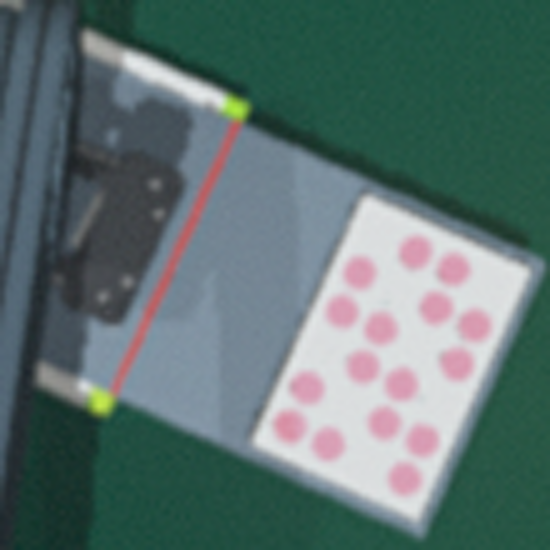

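View pics/w11c.png

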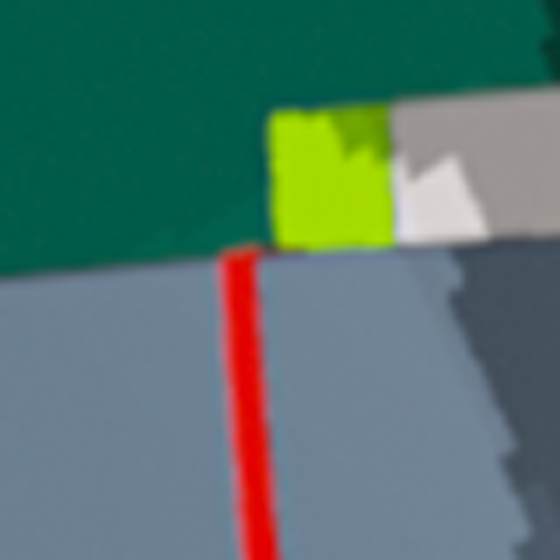

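View pics/s11c.png

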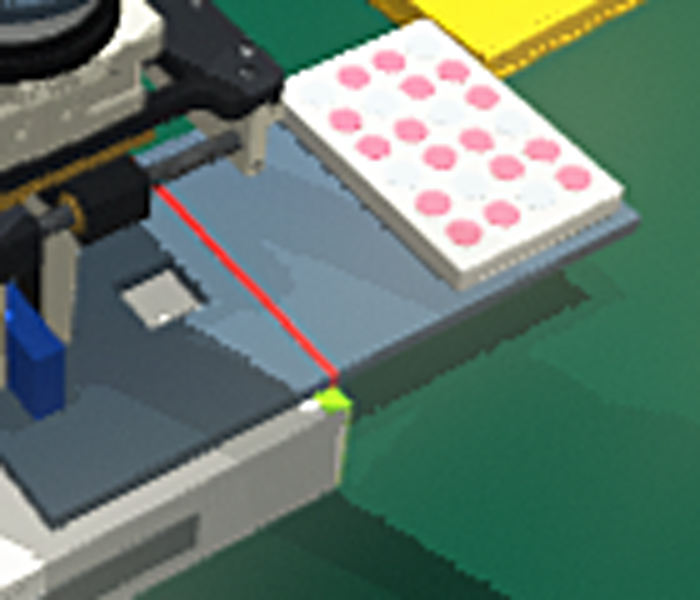

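View pics/top11.png

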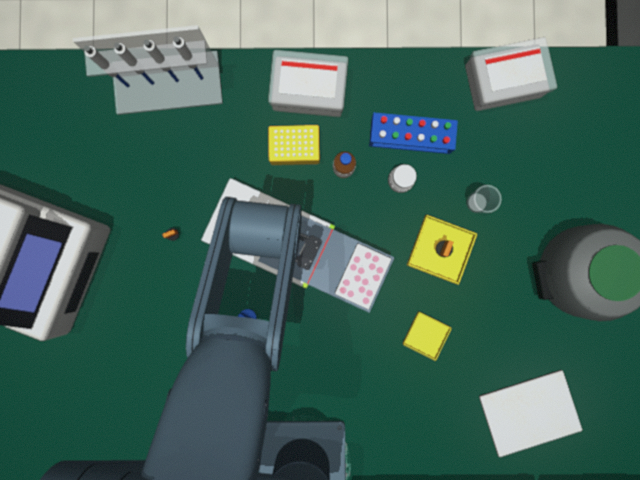

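```bash
python3 - <<'E'
from h import *
c=np.array([np.cos(np.radians(65.2)),np.sin(np.radians(65.2))])
T=lambda u,v,z:ray("top",crop((u,v),5,285,205),z)[:2]@c
S=lambda u,v,z:ray("side",crop((u,v),5,310,210),z)[:2]@c
print("top red",T(238,123,58),T(116,392,58),"lime out",T(250,101,50),T(243,120,50),T(113,404,50))
print("side red",S(335,377,58),"lime outer",S(352,405,50))
s=ctrl.observe();im=ctrl.get_image("wrist")
W=lambda u,v,z:wray(im,crop((u,v),7,80,120),z,s)[:2]@c
print("red",W(239,255,58),W(250,400,58),W(262,555,58),"lime out",W(267,117,50),W(274,248,50))
print(s["t"],s["ft_force"],np.round(s["qd"],4),s["opening"])
E
```

```text
top red 166.3769801029743 166.02359538169978 lime out 165.57505840873654 164.85933279699555 164.99960982083635
side red 169.7694200454278 lime outer 168.0441235592415
red 168.2180916404324 168.3015375710546 168.14586375236735 lime out 166.6382112191158 166.6822768519363
20.1 [3.09413965 4.42820415 5.41566264] [ 0.0004 -0.0019  0.0007 -0.0018  0.0005  0.0014] 0.15000779404199185
```

```bash
python3 -m inch '[[0,0,0,0,-0.8,0,0],[0,0,0,0,0,0,0],[0,0,0,0,0,0,0],[0,0,0,0,0,0,0],[0,0,0,0,0,0,0]]'; python3 - <<'E'
from h import *
plan(540,48.5,62.5,65.3)
im=ctrl.get_image("side")["color"][:,:,::-1];cv2.imwrite("pics/s12c.png",cv2.resize(im[150:330,310:460],None,fx=3.3,fy=3.3,interpolation=cv2.INTER_CUBIC))
E
```

```text
t: 20.65
eef_pos: [539.5, 47.6, 62.8]
tcp_rot: [0.675, 3.067, 0.002]
ft_force: [3.0, 5.8, 5.6]
opening: 0.152
t 20.65 pos [539.5  47.6  62.8] toolx [-0.908  0.42  -0.001] toolz [ 0.002  0.001 -1.   ] jawyaw 65.2 q [-0.12  0.4   1.76  0.    0.99 -1.26] F [3.  5.8 5.6] op 0.152
turn az = -0.002 or 3.139
shift after turn [-0.1  1.1  0.3]
shift before turn [-0.1  1.1  0.3]
```

View pics/s12c.png

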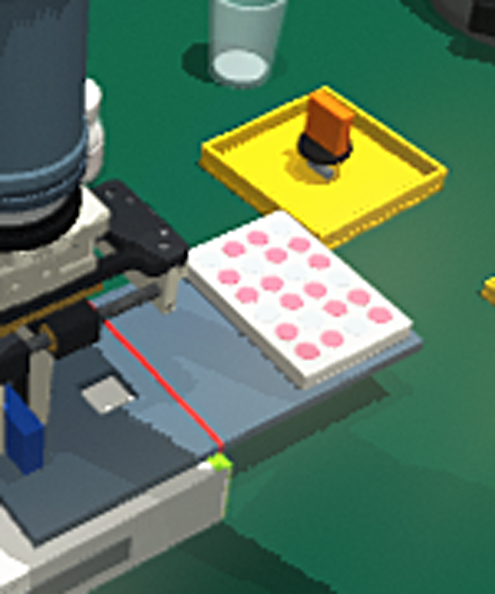

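```bash
python3 -c "
from workcell import ctrl
print(ctrl.sign_off())"
```

```text
the job is handed in; nothing more can be done
None
```

I turned the large orange knob about 78° anticlockwise, lifted it out and stood it in the larger yellow dish. I then gripped the blue fin and slid the board about 139 mm out over the lime-green edge. I handed the job in at about 20.7 s, still holding the board.

**Last checks:**
- **Red line:** my last image measurements put it 1.1 to 1.7 mm short of the lime-green edge. I then moved a final 0.8 mm and checked only the arm's own reading, which put it about 1 mm past. The two disagree by about 2 mm, but both are well inside 6 mm.
- **Board:** it lay flat and straight on the base. The fingers held the fin, with the gripper pressing down at about 5.6 N.
- **Knob:** it stood upright in the dish, untouched, in the last picture.
- **Bystanders:** the bottle, jar, tip box and beaker look unmoved in the last full top picture, taken just before the final 0.8 mm move.
- **Knob stop:** I turned the knob about 2° past square with the base and felt only light resistance, so I am not sure it touched the stop. It lifted out freely.

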